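# Set three stowed cups on their saucers

## Task

Lay the coffee things: take the three cups with handles that stand under the low shelf and set each upright in the place made for it, the small espresso cup in the well of the small saucer, the wide white cup in the well of the wide saucer, and the tall mug in the recess of the wooden coaster. Draw each cup forward along the worktop, clear of the board above it, before you lift it; do not force it against the shelf or tip it over. Leave the saucers, the coaster, the glass and the jam jar where they are.

Things in the scene. Friction and masses are not known exactly. Their poses are not given: they have to be found in the camera images.
- espresso_cup: smallest cup: patterned white espresso cup, 62 mm wide, 52 high, foot 44 across, 0.10-0.16 kg. Origin at its underside, z up; the handle is on its own -y side and the round axis lies 13 mm from the origin towards +y (wall y = -18 to +44 mm). Handle: upright loop, 14 mm thick along x, y = -20 to -44 mm, 16 to 49 mm above the foot
- wide_cup: plain white wide, low cappuccino cup, 92 mm across the rim, 60 high, foot 54 across, 0.16-0.26 kg. Origin on its round axis at the underside, z up; the handle is on its own -y side: upright loop of 10 mm round bar (10 mm thick along x), y = -45 to -71 mm, 14 to 55 mm above the foot
- mug: tall straight mug with a green band, 84 mm across, 90 high, foot 84 across, 0.21-0.34 kg. Origin at its underside, z up; the handle is on its own -y side and the round axis lies 17 mm from the origin towards +y (wall y = -25 to +59 mm). Handle: upright loop, treat as 30 mm thick along x, y = -26 to -61 mm, 17 to 83 mm above the foot
- small_saucer: smaller white saucer, 116 mm across, rim 15 high; flat well in the middle about 58 mm across, its floor 5 mm above the underside. Origin at the centre of the underside, z up. Loose, 0.3 kg
- wide_saucer: larger white saucer, 144 mm across, rim 17 high; flat well in the middle about 70 mm across, its floor 5 mm above the underside. Origin at the centre of the underside, z up. Loose, 0.3 kg
- coaster: round wooden coaster with a raised edge, 118 mm across, 12 high; flat recess 106 mm across, its floor 6 mm above the underside. Origin at the centre of the underside, z up. Loose, 0.3 kg
- cup_shelf: fixed low shelf: wooden board 420 mm (its y) x 160 (its x), underside 105 and top 120 mm above the worktop, steel legs 12 mm in from each end. Origin on the worktop under the board's centre, front edge at its own x = -80 mm. Food on top starts 65 mm behind that edge, up to 0.20 m above the worktop. The cups stand in a row, the rear 13 to 38 mm of each under the board, handles out in front
- glass: clear drinking glass, 80 mm across, 91 high, a bystander. Origin at the centre of its underside
- jam_jar: jam jar with a dark lid, 70 mm across, 86 high, a bystander. Origin at the centre of its underside
There are look-alikes about, which are no part of the job. Leave any pink look-alike of the espresso_cup alone.

How it is judged:
By the outcome, as a careful person would: the job done as asked, in the order asked, and still so for the second after the job is handed in, with the robot touching nothing.
It also fails if it takes over 120 s, if anything falls off the work surface, if the arm or the gripper's body presses on something with over 40 N, if the wrist force passes 120 N, or if a joint passes its speed limit or range.

## Robot

A 6-joint arm with a two-finger parallel gripper is mounted at the origin on a cart in front of the work surface, level with it; the furniture and walls round the work are solid. World frame = base frame: x ahead of the robot, y to its left, z up, the work surface at z = 0. Lengths are in m, angles in degrees, forces in N, time in s.
With the tool pointing down it reaches from about 0.3 to 0.75 m from the base axis. Payload 8.5 kg.
Tool frame: the origin (TCP) lies on the centre line of the jaws, within the pads' length; the fingertips stand tips_ahead ahead of it and the grasp point (between the pads) lies 3 mm ahead of it (tips_ahead is the distance from the TCP to the fingertips, in m); z points along the fingers, y is the line along which they close (so a half turn about z gives the same grasp; the last joint's range is limited). The gripper opens to 85 mm and grips with 20 to 120 N. Pads are 22 mm wide; open, the fingers measure 114 mm over their backs; the gripper's body (76 mm by 85 mm) begins 54 mm behind the grasp point. The pads swing forward as they close: fully open they stand 13 mm farther back than shut.
Start: joints at [-81.148, 21.807, 74.336, -0, 83.858, -12.336], TCP at [0.199, -0.513, 0.253] pointing down, gripper open.
Joint ranges: [-178.18, 178.18], [-50.72, 133.34], [12.68, 142.11], [-81.47, 261.47], [9.98, 163.14], [-165.26, 165.26]. Speed limits (degrees/s): [136.94, 136.94, 180, 180, 180, 180].

## Interface

Orientations are given as a 3x3 rotation matrix whose columns are the frame's x, y, z axes.
In Python, from rig import observe, get_image, close_job, tips_ahead gives the robot as it stands.
- The arm moves only by the tool drive_effector, called after "Request:" as name(argument=value, ...) on one line, values as JSON. Schema: {"type":"object","properties":{"offsets":{"type":"object","properties":{"x":{"type":"array","items":{"type":"number"},"minItems":1,"maxItems":10},"y":{"type":"array","items":{"type":"number"},"minItems":1,"maxItems":10},"z":{"type":"array","items":{"type":"number"},"minItems":1,"maxItems":10},"spin":{"type":"array","items":{"type":"number"},"minItems":1,"maxItems":10},"finger_gap":{"type":"array","items":{"type":"number"},"minItems":1,"maxItems":10}},"additionalProperties":false,"required":["x","y","z","spin","finger_gap"]},"force":{"type":"number"},"only":{"type":"string"},"quiet":{"type":"boolean"},"lines":{"type":"string"}},"required":["offsets"],"additionalProperties":false}. offsets is an object with one list for each field, all of the same length, 1 to 10, a row being the entries at one place: x, y, z (the shift in shares of the most that a row can go, 1 being 50 mm), spin (a turn about the tool's z in normalised numbers (1 is pi/2 rad)), finger_gap (the finger opening in m); each row shifts and turns the commanded pose from where the row before left it, along the tool's axes as they then stand; what a row does not reach is not made up. A row lasts 1/10 s, in which the tool goes at most 0.05 m and 8.59 degrees, less where a joint would pass 70% of its speed; a pose out of reach is approached as far as the arm can. The fingers move at their own pace and stop on an object; force is the grip in N (left out, the last holds). Time passes only in rows, so rows that do not move let the fingers close. The tool returns the time, the measured TCP pose, the force, the opening and the grip force at its end. only (a regular expression) keeps the lines of the reply that match it, lines (a string "A,B") keeps lines A to B, and quiet returns only ok. Input that does not fit is refused with a message, and nothing moves.
- observe(): the state, without advancing time (a new reading comes with each control period).
- get_image(name): name is "side" or "top" or "wrist"; returns a dict with "pixels" (480x640x3 uint8, red, green, blue), "depth" (480x640 float32, m along the optical axis (not along the pixel's ray), 0 where there is no reading), "K" (3x3 intrinsics, pixels), "extrinsics" (4x4, takes a point from world to camera coordinates). Camera axes: x right, y down, z forward; pixel columns grow to the right and rows downward; lengths in m; the calibration is good to about 2 mm. The wrist camera is an equidistant fisheye: a pixel r from the principal point sees the ray r / f radians off the axis. A picture is of the moment at which its call begins.
- close_job(): hands the job in; it is judged then, once.
The state is a dict: "time_s": time; "q": joint angles; "qvel": joint speeds; "joint_efforts": joint torques, N m; "position": TCP position; "tool_rot": TCP orientation; "ft_force": force on the tool from outside, world axes, zero at the start; "wrist_torque": the same for the moment, N m; "grip_width": finger opening in m; "gripper_force": force on a finger pad.
Only numpy, scipy, OpenCV 4.12 (cv2) and the standard library are available. Lean on these libraries where they do the work, as an engineer would, in place of code of your own. Each camera call takes 0.05 s, during which the arm holds its last target. There are 200 camera calls.

## Working session

There is one attempt and no reset: what is moved stays moved. The work goes in short steps, Python scripts to look and compute and a tool call to move; the robot and the scene stay as the last step left them, time stands still between calls to the robot, and variables do not carry over. Pictures are saved under pics/ and viewed, at most 14 in all, crops included, and the job is handed in when it is done.

```bash
ls; mkdir -p pics; cat > h.py <<'E'
import numpy as np, cv2
from rig import observe, get_image, close_job, tips_ahead
def snap(n,f):
    im=get_image(n); cv2.imwrite(f'pics/{f}.png',im['pixels'][:,:,::-1]); np.savez(f'pics/{f}.npz',**im); return im
def cloud(im):
    K=im['K'];d=im['depth'];v,u=np.mgrid[:480,:640]
    P=np.stack([(u-K[0,2])/K[0,0]*d,(v-K[1,2])/K[1,1]*d,d],-1)
    T=np.linalg.inv(im['extrinsics']);W=P@T[:3,:3].T+T[:3,3];W[d<=0]=np.nan;return W
E
python3 - <<'E'
from h import *
np.set_printoptions(precision=3,suppress=True)
for n in('top','side'):
    im=snap(n,n+'0');print(n,im['K'],im['extrinsics'],np.linalg.inv(im['extrinsics'])[:3,3])
o=observe();print(o['time_s'],o['position'],o['tool_rot'],o['ft_force'],tips_ahead)
E
```

```text
pics
top [[459.032   0.    318.07 ]
 [  0.    459.032 243.509]
 [  0.      0.      1.   ]] [[ 0.009 -0.998  0.059 -0.039]
 [-0.987 -0.018 -0.162  0.58 ]
 [ 0.163 -0.057 -0.985  0.998]
 [ 0.     0.     0.     1.   ]] [0.411 0.028 1.08 ]
side [[587.273   0.    322.04 ]
 [  0.    587.273 240.098]
 [  0.      0.      1.   ]] [[-0.938 -0.345 -0.003  0.561]
 [-0.296  0.809 -0.509  0.234]
 [ 0.178 -0.476 -0.861  1.321]
 [ 0.     0.     0.     1.   ]] [0.36  0.633 1.259]
0.1 [ 0.199 -0.513  0.253] [[ 0.932  0.361 -0.   ]
 [ 0.361 -0.932  0.001]
 [ 0.    -0.001 -1.   ]] [ 0.639 -0.735  0.462] 0.022
```

View pics/top0.png

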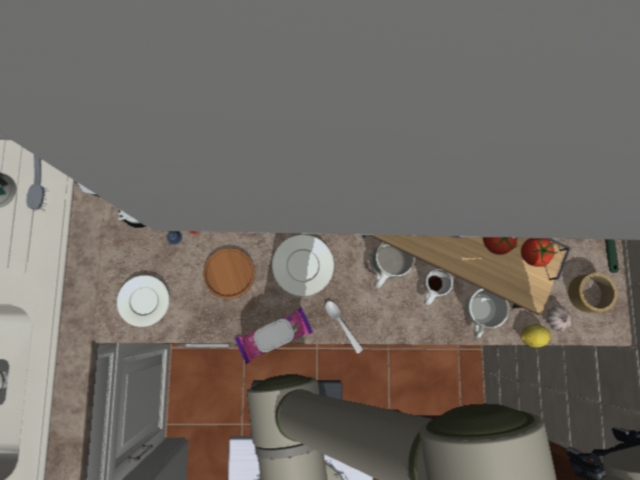

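View pics/side0.png

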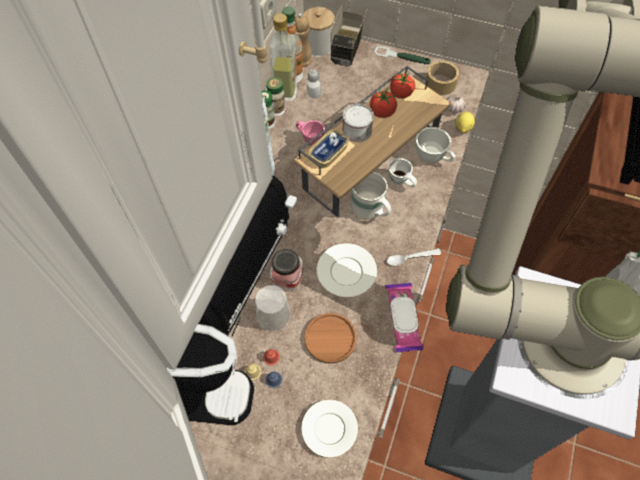

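Top view: the mug is at (393,262), the patterned espresso cup at (438,283) and the wide white cup at (488,308). The small saucer is at (143,300), the coaster at (229,271) and the wide saucer at (303,265).

Candidates that could be confused:
- **Espresso cup:** side (401,172), or the pink look-alike at side (311,130) behind the shelf.
- **Wide cup:** side (433,145), or the wooden bowl at (443,77) or the white tin at (357,122).
- **Mug:** side (370,192), or the glass at (272,307).

I choose the three under the front edge of the board and check them in a crop.

```bash
python3 - <<'E'
from h import *
np.set_printoptions(precision=3,suppress=True)
a=cv2.imread('pics/side0.png')[90:230,290:490];b=cv2.imread('pics/top0.png')[220:350,340:560]
a=cv2.resize(a,(790,553),interpolation=cv2.INTER_CUBIC);cv2.imwrite('pics/c1.png',a)
b=cv2.resize(b,(790,467),interpolation=cv2.INTER_CUBIC);cv2.imwrite('pics/c2.png',b)
for n in('top','side'):
    im=np.load(f'pics/{n}0.npz');W=cloud(im)
    pts={'top':dict(table=(200,320),sm=(143,300),coast=(229,271),wide=(303,265),mugin=(398,258),esp=(436,284),wcin=(488,305),board=(500,275),cab=(300,225),cab2=(300,150),cabR=(600,230)),
         'side':dict(table=(330,290),sm=(329,429),coast=(331,339),wide=(347,270),esp=(400,171),wc=(433,143),board=(400,125),glass=(272,307),jar=(287,260),cabdoor=(190,330))}[n]
    for k,(u,v) in pts.items(): print(n,k,W[v,u])
E
```

```text
top table [0.406 0.235 0.001]
top sm [0.45  0.365 0.004]
top coast [0.519 0.173 0.006]
top wide [0.536 0.001 0.003]
top mugin [ 0.556 -0.224  0.012]
top esp [ 0.495 -0.311  0.019]
top wcin [ 0.447 -0.44   0.004]
top board [ 0.508 -0.419  0.121]
top cab [0.438 0.026 0.947]
top cab2 [0.438 0.027 1.008]
top cabR [ 0.438 -0.065  0.948]
side table [0.553 0.066 0.014]
side sm [0.448 0.364 0.004]
side coast [0.511 0.177 0.007]
side wide [ 0.534 -0.     0.01 ]
side esp [ 0.497 -0.321  0.019]
side wc [ 0.44  -0.448  0.014]
side board [ 0.527 -0.382  0.122]
side glass [0.645 0.183 0.092]
side jar [0.659 0.062 0.088]
side cabdoor [0.621 0.424 0.546]
```

View pics/c1.png

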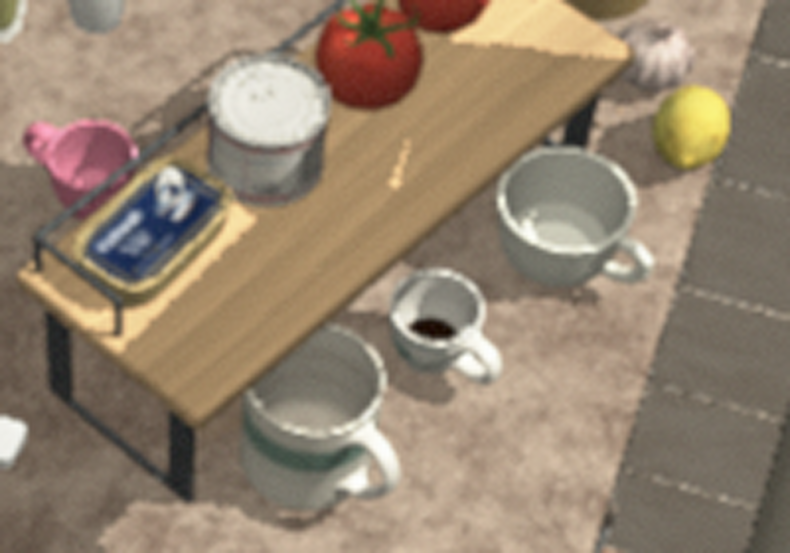

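View pics/c2.png

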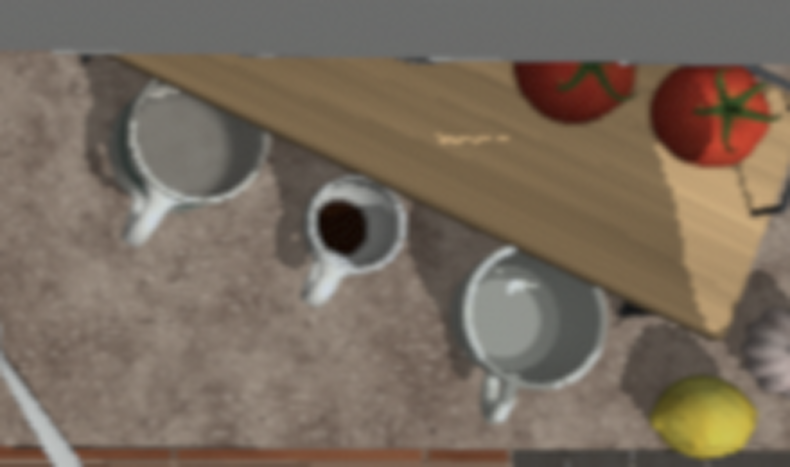

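The crops confirm the choice. The dark-bottomed small cup is the espresso cup in the middle, the mug with the green band is left in the top view, and the wide white cup is by the lemon. Next I measure the positions.

```bash
python3 - <<'E'
from h import *
from scipy.optimize import least_squares
np.set_printoptions(precision=4,suppress=True)
I={n:np.load(f'pics/{n}0.npz') for n in('top','side')}
C={n:cloud(i) for n,i in I.items()}
cups=dict(esp=((.49,-.315),.052,.031),wide=((.445,-.44),.060,.046),mug=((.55,-.225),.090,.042))
for k,(c,h,r) in cups.items():
  for n,W in C.items():
    z=W[...,2];xy=W[...,:2]
    D=np.linalg.norm(xy-c,axis=-1)
    m=(abs(z-h)<.005)&(D<r*1.25)
    p=xy[m]
    f=least_squares(lambda s:np.linalg.norm(p-s[:2],axis=1)-r+.002,[*c],loss='soft_l1',f_scale=.002)
    ce=f.x; d=np.linalg.norm(xy-ce,axis=-1)
    hm=(d>r+.006)&(d<r+.032)&(z>.015)&(z<h+.003)&(W[...,0]<ce[0]-.3*r)
    q=np.median(xy[hm],0) if hm.any() else np.array([np.nan]*2)
    print(k,n,m.sum(),ce,'handle',hm.sum(),q,np.degrees(np.arctan2(*(q-ce)[::-1])), 'hz',np.nanpercentile(z[hm],[5,95]))
# board
for n,W in C.items():
    m=(abs(W[...,2]-.12)<.004); p=W[m][:,:2]
    p=p[(p[:,1]<-.1)]
    rect=cv2.minAreaRect(p.astype(np.float32));print(n,'board',cv2.boxPoints(rect))
# dishes: outline contour
for k,c,r,z0 in(('sm',(.45,.365),.058,.015),('ws',(.536,0),.072,.017),('co',(.519,.175),.059,.012)):
  for n,W in C.items():
    d=np.linalg.norm(W[...,:2]-c,axis=-1);m=(d<r+.012)&(W[...,2]>z0-.004)&(W[...,2]<z0+.006)
    p=W[m][:,:2]; f=least_squares(lambda s:np.linalg.norm(p-s[:2],axis=1)-s[2],[*c,r-.004],loss='soft_l1',f_scale=.002);print(k,n,m.sum(),f.x)
W=C['top'];m=(abs(W[...,2])<.01)
for y in(-.45,-.3,-.1,.1,.3):
    s=m&(abs(W[...,1]-y)<.01);print('edge',y,np.nanmin(W[s][:,0]))
E
```

```text
esp top 160 [ 0.4964 -0.3084] handle 69 [ 0.4558 -0.285 ] 150.11859915379776 hz [0.0228 0.0508]
esp side 120 [ 0.4943 -0.306 ] handle 67 [ 0.4536 -0.2823] 149.77973928173833 hz [0.022  0.0505]
wide top 120 [ 0.4402 -0.4166] handle 64 [ 0.3832 -0.3963] 160.35852219178597 hz [0.024  0.0554]
wide side 114 [ 0.4373 -0.4144] handle 51 [ 0.3802 -0.3944] 160.67969466293135 hz [0.0261 0.0542]
mug top 55 [ 0.5468 -0.2008] handle 96 [ 0.496  -0.1684] 147.48720018412408 hz [0.0283 0.0843]
mug side 51 [ 0.5445 -0.198 ] handle 95 [ 0.4921 -0.1648] 147.6248275304915 hz [0.0273 0.0865]
top board [[ 0.423  -0.5059]
 [ 0.5675 -0.5716]
 [ 0.7328 -0.2082]
 [ 0.5883 -0.1425]]
side board [[-0.0657 -0.1275]
 [-0.061  -0.8082]
 [ 0.9545 -0.8012]
 [ 0.9499 -0.1205]]
sm top 1096 [0.4488 0.3612 0.0484]
sm side 1449 [0.4467 0.3637 0.0476]
ws top 1310 [0.5355 0.0017 0.0622]
ws side 1210 [0.5333 0.0033 0.061 ]
co top 587 [0.5145 0.1722 0.0539]
co side 856 [0.5125 0.1749 0.0507]
edge -0.45 0.35634971180983777
edge -0.3 0.3553120093054292
edge -0.1 0.06233567601733203
edge 0.1 0.06382710696309707
edge 0.3 0.3539930893763744
```

Careful with the scale: shifts go in shares of 50 mm and turns go in shares of pi/2 rad. That gives: -8.58 degrees / 90 = -0.0953.

```bash
cat >> h.py <<'E'
def go(x,y,z,yaw=None):
    o=observe();R=np.array(o['tool_rot']);p=np.array(o['position'])
    print('t',round(o['time_s'],1),'pos',p.round(4),'yaw',round(np.degrees(np.arctan2(R[1,0],R[0,0])),2),'delta tool',(R.T@(np.array([x,y,z])-p)).round(4),'w',round(o['grip_width'],4),'F',np.round(o['ft_force'],1),'q',np.round(o['q'],0))
E
```

Request:
drive_effector(offsets={"x":[0,0,0,0,0,0,0,0],"y":[0,0,0,0,0,0,0,0],"z":[0,0,0,0,0,0,0,0],"spin":[-0.0953,-0.0953,-0.0953,-0.0953,-0.0953,-0.0953,-0.0953,-0.0953],"finger_gap":[0.05,0.05,0.05,0.05,0.05,0.05,0.05,0.05]}, force=60)

```text
time_s: 0.9
position: [0.1987, -0.5126, 0.253]
tool_rot: [[-0.003, 1.0, -0.0], [1.0, 0.003, 0.001], [0.001, -0.0, -1.0]]
ft_force: [0.8, 0.6, -1.1]
grip_width: 0.05
gripper_force: 0.0
```

Request:
drive_effector(offsets={"x":[0,0,0,0,0,0,0,0],"y":[0,0,0,0,0,0,0,0],"z":[0,0,0,0,0,0,0,0],"spin":[-0.0953,-0.0953,-0.0953,-0.0953,-0.0953,-0.0953,-0.0953,0],"finger_gap":[0.05,0.05,0.05,0.05,0.05,0.05,0.05,0.05]})

```text
time_s: 1.7
position: [0.1988, -0.5127, 0.253]
tool_rot: [[-0.866, 0.501, -0.0], [0.501, 0.866, 0.001], [0.0, 0.001, -1.0]]
ft_force: [-0.1, -0.6, -0.2]
grip_width: 0.05
gripper_force: 0.0
```

```bash
python3 -c "
from h import *
go(.4555,-.284,.16)"
```

```text
t 1.7 pos [ 0.1988 -0.5127  0.253 ] yaw 149.96 delta tool [-0.1078  0.3264  0.0931] w 0.05 F [-0.1 -0.6 -0.2] q [ -81.   22.   74.   -0.   84. -141.]
```

To row units: 0.033 m is 0.66, -0.011 m is -0.22.

Request:
drive_effector(offsets={"x":[-0.22,-0.22,-0.22,-0.22,-0.22,-0.22,-0.22,-0.22,-0.22,-0.22],"y":[0.66,0.66,0.66,0.66,0.66,0.66,0.66,0.66,0.66,0.66],"z":[0.18,0.18,0.18,0.18,0.18,0.18,0.18,0.18,0.18,0.18],"spin":[0,0,0,0,0,0,0,0,0,0],"finger_gap":[0.05,0.05,0.05,0.05,0.05,0.05,0.05,0.05,0.05,0.05]}, quiet=true)

```text
ok
```

Request:
drive_effector(offsets={"x":[0,0],"y":[0,0],"z":[0,0],"spin":[0,0],"finger_gap":[0.05,0.05]}, quiet=true)

```text
ok
```

```bash
python3 -c "
from h import *
go(.4555,-.284,.036)
snap('wrist','w0');snap('side','s1')
a=cv2.imread('pics/s1.png')[90:230,290:490];cv2.imwrite('pics/s1c.png',np.hstack([cv2.resize(a,(400,280)),cv2.resize(cv2.imread('pics/w0.png'),(400,280))]))"
```

```text
t 2.9 pos [ 0.4597 -0.2821  0.163 ] yaw 149.8 delta tool [ 0.0026 -0.0037  0.127 ] w 0.0497 F [-0.1  0.2 -0.4] q [ -44.   26.   84.   -0.   70. -104.]
```

View pics/s1c.png

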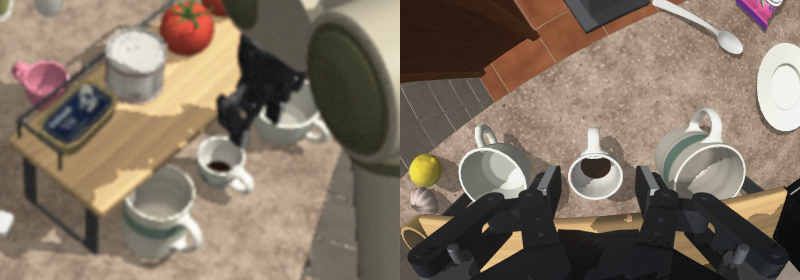

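The wrist view shows the espresso handle at (593,140), centred between the fingertips at 548 and 645. The mug is on the right and the wide cup on the left. I descend, close, and draw forward along tool +x.

To row units: 0.025 m is 0.5, -0.0037 m is -0.074.

Request:
drive_effector(offsets={"x":[0.052,0,0,0,0,0,0],"y":[-0.074,0,0,0,0,0,0],"z":[0.4,0.5,0.5,0.5,0.4,0.24,0],"spin":[0,0,0,0,0,0,0],"finger_gap":[0.05,0.05,0.05,0.05,0.05,0.05,0.05]})

```text
time_s: 3.7
position: [0.4546, -0.2847, 0.0354]
tool_rot: [[-0.864, 0.503, -0.002], [0.503, 0.864, 0.002], [0.002, 0.001, -1.0]]
ft_force: [-0.3, 1.1, 0.6]
grip_width: 0.0501
gripper_force: 0.0
```

```bash
python3 -c "
from h import *
go(.4555,-.284,.036)"
```

```text
t 3.7 pos [ 0.4546 -0.2847  0.0354] yaw 149.78 delta tool [-0.0004  0.0011 -0.0006] w 0.0501 F [-0.3  1.1  0.6] q [ -45.   35.   93.   -0.   52. -104.]
```

Request:
drive_effector(offsets={"x":[0,0,0,0,0,0,0],"y":[0,0,0,0,0,0,0],"z":[0,0,0,0,0,0,0],"spin":[0,0,0,0,0,0,0],"finger_gap":[0.03,0.02,0.0,0.0,0.0,0.0,0.0]}, force=60)

```text
time_s: 4.4
position: [0.4557, -0.2847, 0.0372]
tool_rot: [[-0.865, 0.502, 0.001], [0.502, 0.865, -0.001], [-0.002, -0.001, -1.0]]
ft_force: [-1.7, 0.0, 7.0]
grip_width: 0.0124
gripper_force: 57.8
```

To row units: 0.01 m is 0.2, 0.005 m is 0.1.

Request:
drive_effector(offsets={"x":[0.1,0.2,0.2,0.2,0.2,0.2,0.1,0],"y":[0,0,0,0,0,0,0,0],"z":[0,0,0,0,0,0,0,0],"spin":[0,0,0,0,0,0,0,0],"finger_gap":[0,0,0,0,0,0,0,0]})

```text
time_s: 5.2
position: [0.4027, -0.2539, 0.0369]
tool_rot: [[-0.865, 0.502, 0.0], [0.502, 0.865, -0.001], [-0.001, -0.0, -1.0]]
ft_force: [0.0, 0.4, 9.4]
grip_width: 0.0119
gripper_force: 58.6
```

Request:
drive_effector(offsets={"x":[0,0,0,0,0,0,0,0,0],"y":[0,0,0,0,0,0,0,0,0],"z":[-0.2,-0.4,-0.4,-0.4,-0.4,-0.4,-0.4,0,0],"spin":[0,0,0,0,0,0,0,0,0],"finger_gap":[0,0,0,0,0,0,0,0,0]})

```text
time_s: 6.1
position: [0.4027, -0.2536, 0.1658]
tool_rot: [[-0.865, 0.502, -0.001], [0.502, 0.865, 0.001], [0.002, 0.0, -1.0]]
ft_force: [0.6, 0.5, -1.4]
grip_width: 0.0122
gripper_force: 57.9
```

```bash
python3 -c "
from h import *
go(0,0,0);snap('side','s2');snap('wrist','w2')
cv2.imwrite('pics/s2c.png',np.hstack([cv2.resize(cv2.imread('pics/s2.png')[60:300,240:560],(400,300)),cv2.resize(cv2.imread('pics/w2.png'),(400,300))]))"
```

```text
t 6.1 pos [ 0.4027 -0.2536  0.1658] yaw 149.89 delta tool [0.4753 0.0173 0.1666] w 0.0122 F [ 0.6  0.5 -1.4] q [ -46.   20.   94.   -0.   67. -106.]
```

View pics/s2c.png

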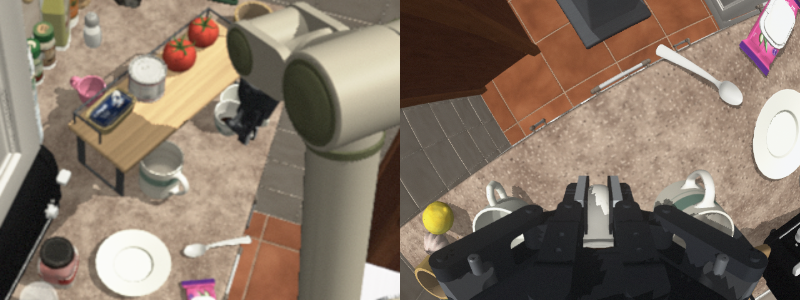

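To row units: 0.028 m is 0.56, 0.016 m is 0.32.

Request:
drive_effector(offsets={"x":[0.16,0.32,0.32,0.32,0.32,0.32,0.32,0.32,0.32,0.32],"y":[0.28,0.56,0.56,0.56,0.56,0.56,0.56,0.56,0.56,0.56],"z":[0,0,0,0,0,0,0,0,0,0],"spin":[0,0,0,0,0,0,0,0,0,0],"finger_gap":[0,0,0,0,0,0,0,0,0,0]})

```text
time_s: 7.2
position: [0.4043, 0.054, 0.1657]
tool_rot: [[-0.865, 0.502, -0.002], [0.502, 0.865, 0.0], [0.002, -0.0, -1.0]]
ft_force: [0.1, -0.3, -1.8]
grip_width: 0.012
gripper_force: 58.0
```

Request:
drive_effector(offsets={"x":[0.32,0.32,0.32,0.32,0.32,0.32,0.32,0.32,0.24,0.1],"y":[0.56,0.56,0.56,0.56,0.56,0.56,0.56,0.56,0.4,0.2],"z":[0,0,0,0,0,0,0,0,0,0],"spin":[0,0,0,0,0,0,0,0,0,0],"finger_gap":[0,0,0,0,0,0,0,0,0,0]}, quiet=true)

```text
ok
```

Request:
drive_effector(offsets={"x":[0,0,0],"y":[0,0,0],"z":[0,0,0],"spin":[0,0,0],"finger_gap":[0,0,0]}, quiet=true)

```text
ok
```

```bash
python3 -c "
from h import *
go(.4082,.385,.166);snap('side','s3');i=snap('top','t3')
cv2.imwrite('pics/s3c.png',np.hstack([cv2.resize(cv2.imread('pics/s3.png')[240:480,200:520],(400,300)),cv2.resize(cv2.imread('pics/t3.png')[220:370,60:260],(400,300))]))
W=cloud(np.load('pics/t3.npz'));W2=cloud(np.load('pics/s3.npz'))
"
```

```text
t 8.5 pos [0.4074 0.3435 0.1662] yaw 149.82 delta tool [0.0202 0.0363 0.0002] w 0.0122 F [-0.3  0.4 -1.3] q [ 27.  25.  85.  -0.  70. -32.]
```

View pics/s3c.png

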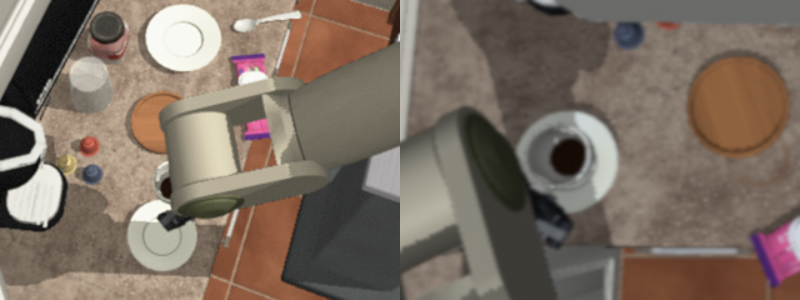

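The cup hangs upright in the gripper, dark bottom at crop (570,157), over the saucer side. I finish the approach and measure its rim.

To row units: 0.03 m is 0.6, 0.02 m is 0.4.

Request:
drive_effector(offsets={"x":[0.2,0.2,0,0,0,0,0],"y":[0.36,0.36,0,0,0,0,0],"z":[0,0,0.6,0.6,0.4,0,0],"spin":[0,0,0,0,0,0,0],"finger_gap":[0,0,0,0,0,0,0]}, quiet=true)

```text
ok
```

```bash
cat >> h.py <<'E'
from scipy.optimize import least_squares
def rim(im,c,h,r,tol=.006):
    W=cloud(im);D=np.linalg.norm(W[...,:2]-c,axis=-1);m=(abs(W[...,2]-h)<tol)&(D<r*1.25);p=W[m]
    if len(p)<15: print('few',len(p));return
    f=least_squares(lambda s:np.linalg.norm(p[:,:2]-s[:2],axis=1)-r+.002,[*c],loss='soft_l1',f_scale=.002)
    a=np.c_[p[:,:2]-f.x,np.ones(len(p))];t=np.linalg.lstsq(a,p[:,2],rcond=None)[0]
    print(len(p),'centre',f.x.round(4),'res',np.abs(f.fun).mean().round(4),'tilt deg',np.degrees(t[:2]).round(1),'z',t[2].round(4))
E
python3 -c "
from h import *
go(.4082,.385,.0422)
o=observe();z=o['position'][2]-.0372+.052
for n in('top','side'): rim(snap(n,n+'4'),(.4478,.3625),z,.031)"
```

```text
t 9.3 pos [0.4087 0.3855 0.087 ] yaw 149.86 delta tool [ 0.0002 -0.0007  0.0448] w 0.0121 F [-0.6 -0.6 -1.8] q [ 31.  33.  86.  -0.  61. -29.]
199 centre [0.4498 0.36  ] res 0.0014 tilt deg [0.5 0.1] z 0.0994
91 centre [0.4479 0.3632] res 0.001 tilt deg [1. 2.] z 0.1006
```

To row units: 0.015 m is 0.3, 0.008 m is 0.16.

Request:
drive_effector(offsets={"x":[0.026,0,0,0,0],"y":[0,0,0,0,0],"z":[0.3,0.3,0.16,0.06,0],"spin":[0,0,0,0,0],"finger_gap":[0,0,0,0,0]})

```text
time_s: 9.9
position: [0.4073, 0.3864, 0.0457]
tool_rot: [[-0.865, 0.502, 0.0], [0.502, 0.865, 0.0], [-0.0, 0.001, -1.0]]
ft_force: [0.0, 0.8, -0.4]
grip_width: 0.012
gripper_force: 58.1
```

Request:
drive_effector(offsets={"x":[0,0],"y":[0,0],"z":[0.02,0],"spin":[0,0],"finger_gap":[0,0]})

```text
time_s: 10.1
position: [0.4073, 0.3865, 0.0449]
tool_rot: [[-0.865, 0.502, 0.001], [0.502, 0.865, 0.0], [-0.0, 0.001, -1.0]]
ft_force: [0.6, 1.0, -1.1]
grip_width: 0.0122
gripper_force: 58.1
```

Request:
drive_effector(offsets={"x":[0,0],"y":[0,0],"z":[0.02,0],"spin":[0,0],"finger_gap":[0,0]})

```text
time_s: 10.3
position: [0.4071, 0.3864, 0.0434]
tool_rot: [[-0.865, 0.502, 0.0], [0.502, 0.865, 0.0], [-0.0, 0.0, -1.0]]
ft_force: [0.9, -0.5, -2.4]
grip_width: 0.0123
gripper_force: 58.1
```

To row units: 0.001 m is 0.02.

Request:
drive_effector(offsets={"x":[0,0],"y":[0,0],"z":[0.02,0],"spin":[0,0],"finger_gap":[0,0]}, only="ft_f|posi")

```text
position: [0.4072, 0.3864, 0.0424]
ft_force: [0.3, -0.1, -0.2]
```

Request:
drive_effector(offsets={"x":[0,0],"y":[0,0],"z":[0.02,0],"spin":[0,0],"finger_gap":[0,0]}, only="ft_f|posi")

```text
position: [0.407, 0.3866, 0.0422]
ft_force: [-4.3, -0.9, 7.6]
```

Contact at 7.6 N. I open and back straight up.

Request:
drive_effector(offsets={"x":[0,0,0,0],"y":[0,0,0,0],"z":[0,0,0,0],"spin":[0,0,0,0],"finger_gap":[0.02,0.03,0.045,0.045]}, only="ft_f|posi|width")

```text
position: [0.4071, 0.3863, 0.0412]
ft_force: [0.4, -0.6, -0.9]
grip_width: 0.0447
```

Request:
drive_effector(offsets={"x":[0,0,0,0,0,0.6,0],"y":[0,0,0,0,0,0,0],"z":[-0.2,-0.6,-0.6,-0.6,-0.6,0,0],"spin":[0,0,0,0,0,0,0],"finger_gap":[0.045,0.045,0.045,0.045,0.045,0.045,0.045]}, only="ft_f|posi")

```text
position: [0.3793, 0.4023, 0.1729]
ft_force: [-0.8, -0.9, 0.2]
```

```bash
python3 -c "
from h import *
go(0,0,0)
for n in('top','side'): rim(snap(n,n+'5'),(.4478,.3625),.057,.031)
cv2.imwrite('pics/c5.png',np.hstack([cv2.resize(cv2.imread('pics/side5.png')[340:480,240:440],(400,280)),cv2.resize(cv2.imread('pics/top5.png')[230:370,60:260],(400,280))]))"
```

```text
t 11.8 pos [0.3793 0.4023 0.1729] yaw 150.0 delta tool [ 0.1273 -0.5384  0.172 ] w 0.045 F [-0.8 -0.9  0.2] q [ 34.  26.  81.   0.  72. -26.]
190 centre [0.448 0.361] res 0.0017 tilt deg [ 1.  -0.2] z 0.0546
167 centre [0.4461 0.3637] res 0.0014 tilt deg [0.8 0.4] z 0.0559
```

View pics/c5.png

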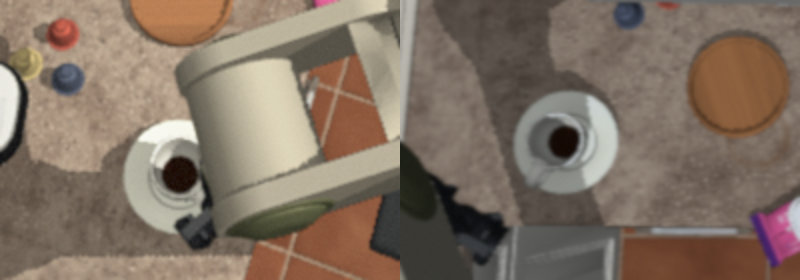

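Wrist clear, and the espresso cup stands upright and centred in its well (side crop (180,175), top crop (565,142)). Next is the wide cup.

To row units: -0.0313 m is -0.626, -0.01125 m is -0.225, -5.25 degrees / 90 = -0.0583.

Request:
drive_effector(offsets={"x":[0,0,0,-0.112,-0.225,-0.225,-0.225,-0.225,-0.225],"y":[0,0,0,-0.312,-0.626,-0.626,-0.626,-0.626,-0.626],"z":[0,0,0,0,0,0,0,0,0],"spin":[-0.0583,-0.0583,0,0,0,0,0,0,0],"finger_gap":[0.04,0.04,0.04,0.04,0.04,0.04,0.04,0.04,0.04]}, quiet=true)

```text
ok
```

Request:
drive_effector(offsets={"x":[-0.225,-0.225,-0.225,-0.225,-0.225,-0.225,-0.225,-0.225,-0.225],"y":[-0.626,-0.626,-0.626,-0.626,-0.626,-0.626,-0.626,-0.626,-0.626],"z":[0,0,0,0,0,0,0,0,0],"spin":[0,0,0,0,0,0,0,0,0],"finger_gap":[0.04,0.04,0.04,0.04,0.04,0.04,0.04,0.04,0.04]}, quiet=true)

```text
ok
```

Request:
drive_effector(offsets={"x":[-0.225,-0.225,-0.225,-0.225,-0.225,-0.225,-0.225,-0.112,0,0],"y":[-0.626,-0.626,-0.626,-0.626,-0.626,-0.626,-0.626,-0.312,0,0],"z":[0,0,0,0,0,0,0,0,0,0],"spin":[0,0,0,0,0,0,0,0,0,0],"finger_gap":[0.04,0.04,0.04,0.04,0.04,0.04,0.04,0.04,0.04,0.04]}, quiet=true)

```text
ok
```

```bash
python3 -c "
from h import *
go(.3831,-.3958,.040)"
```

```text
t 14.7 pos [ 0.3829 -0.3295  0.171 ] yaw 160.32 delta tool [-0.0226 -0.0625  0.131 ] w 0.0399 F [0.1 0.5 0.1] q [ -54.   22.   89.    0.   69. -124.]
```

To row units: -0.021 m is -0.42, -0.0205 m is -0.41.

Request:
drive_effector(offsets={"x":[-0.15,-0.15,-0.15,0,0],"y":[-0.42,-0.42,-0.41,0,0],"z":[0.26,0.26,0.28,0,0],"spin":[0,0,0,0,0],"finger_gap":[0.04,0.04,0.04,0.04,0.04]}, quiet=true)

```text
ok
```

```bash
python3 -c "
from h import *
go(.3831,-.3958,.040);snap('wrist','w6')
cv2.imwrite('pics/w6c.png',cv2.imread('pics/w6.png')[130:430,120:520])"
```

```text
t 15.2 pos [ 0.3835 -0.3954  0.1314] yaw 160.4 delta tool [ 0.0001 -0.0006  0.0914] w 0.0402 F [ 0.5 -0.5  0.4] q [ -58.   29.   85.    0.   67. -129.]
```

View pics/w6c.png

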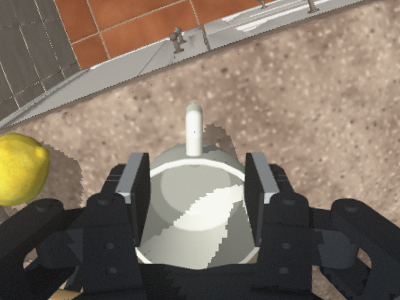

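The handle (194,130) lies between the fingers (148 and 250). I descend, grip and draw forward. The draw is limited by the worktop edge at x = 0.356, so I use about 55 mm, which the cup overhangs only by its handle.

To row units: 0.025 m is 0.5, 0.02 m is 0.4.

Request:
drive_effector(offsets={"x":[0,0,0,0,0,0,0],"y":[-0.01,0,0,0,0,0,0],"z":[0.4,0.5,0.5,0.32,0.12,0,0],"spin":[0,0,0,0,0,0,0],"finger_gap":[0.04,0.04,0.04,0.04,0.04,0.04,0.04]}, only="ft_f|posi")

```text
position: [0.3836, -0.3972, 0.0405]
ft_force: [0.4, -0.4, -1.0]
```

Request:
drive_effector(offsets={"x":[0,0,0,0,0,0],"y":[0,0,0,0,0,0],"z":[0,0,0,0,0,0],"spin":[0,0,0,0,0,0],"finger_gap":[0.02,0.01,0.0,0.0,0.0,0.0]}, force=80)

```text
time_s: 16.55
position: [0.3833, -0.3972, 0.0401]
tool_rot: [[-0.942, 0.336, 0.001], [0.336, 0.942, -0.001], [-0.001, -0.001, -1.0]]
ft_force: [-0.4, 2.3, 5.5]
grip_width: 0.0083
gripper_force: 78.0
```

Request:
drive_effector(offsets={"x":[0.1,0.2,0.2,0.2,0.2,0.1,0],"y":[0,0,0,0,0,0,0],"z":[0,0,0,0,0,0,0],"spin":[0,0,0,0,0,0,0],"finger_gap":[0,0,0,0,0,0,0]}, only="ft_f|posi|width")

```text
position: [0.335, -0.3804, 0.04]
ft_force: [-0.7, 0.4, 8.9]
grip_width: 0.0082
```

To row units: -0.02 m is -0.4, -0.01 m is -0.2.

Request:
drive_effector(offsets={"x":[0,0,0,0,0,0,0,0,0],"y":[0,0,0,0,0,0,0,0,0],"z":[-0.2,-0.4,-0.4,-0.4,-0.4,-0.4,-0.4,0,0],"spin":[0,0,0,0,0,0,0,0,0],"finger_gap":[0,0,0,0,0,0,0,0,0]}, only="ft_f|posi|width")

```text
position: [0.3354, -0.3796, 0.1686]
ft_force: [0.2, 0.5, -2.4]
grip_width: 0.008
```

```bash
python3 -c "
from h import *
go(.4788,.0222,.17)
o=observe();print(o['wrist_torque'])
for n in('top','side'): rim(snap(n,n+'7'),(.3906,-.4),.04+.13-.04+.06,.046,.01)"
```

```text
t 18.1 pos [ 0.3354 -0.3796  0.1686] yaw 160.38 delta tool [-1.000e-04  4.267e-01 -9.000e-04] w 0.008 F [ 0.2  0.5 -2.4] q [ -62.   22.   89.   -0.   69. -132.]
[ 0.03910903  0.05976367 -0.02290705]
310 centre [ 0.3916 -0.3997] res 0.0014 tilt deg [1. 1.] z 0.1863
239 centre [ 0.3897 -0.3975] res 0.0019 tilt deg [0.2 0.1] z 0.1855
```

To row units: 0.028 m is 0.56, 0.02 m is 0.4.

Request:
drive_effector(offsets={"x":[0,0,0,0,0,0,0,0,0,0],"y":[0.2,0.4,0.56,0.56,0.56,0.56,0.56,0.56,0.56,0.56],"z":[0,0,0,0,0,0,0,0,0,0],"spin":[0,0,0,0,0,0,0,0,0,0],"finger_gap":[0,0,0,0,0,0,0,0,0,0]}, only="ft_f|posi|width")

```text
position: [0.4211, -0.1391, 0.1687]
ft_force: [0.3, -0.4, -1.7]
grip_width: 0.0081
```

Request:
drive_effector(offsets={"x":[0,0,0,0,0,0,0,0,0],"y":[0.56,0.56,0.56,0.56,0.56,0.44,0.2,0,0],"z":[0,0,0,0,0,0,0,0,0],"spin":[0,0,0,0,0,0,0,0,0],"finger_gap":[0,0,0,0,0,0,0,0,0]}, only="ft_f|posi|width")

```text
position: [0.4787, 0.0206, 0.169]
ft_force: [-0.7, -0.4, -1.5]
grip_width: 0.0081
```

```bash
python3 -c "
from h import *
go(.4788,.0222,.09)
z=observe()['position'][2]+.018
for n in('top','side'): rim(snap(n,n+'8'),(.534,.0),z,.046,.01)"
```

```text
t 20.1 pos [0.4787 0.0206 0.169 ] yaw 160.39 delta tool [0.0004 0.0016 0.079 ] w 0.0081 F [-0.7 -0.4 -1.5] q [-12.  20.  93.  -0.  67. -82.]
149 centre [0.5331 0.    ] res 0.0012 tilt deg [-2.   0.4] z 0.1868
223 centre [0.5317 0.0019] res 0.0015 tilt deg [4.2 2.3] z 0.1837
```

To row units: 0.03 m is 0.6, 0.002 m is 0.04.

Request:
drive_effector(offsets={"x":[-0.028,0,0,0,0,0],"y":[0.04,0,0,0,0,0],"z":[0.4,0.6,0.6,0.4,0,0],"spin":[0,0,0,0,0,0],"finger_gap":[0,0,0,0,0,0]}, only="ft_f|posi|width")

```text
position: [0.4813, 0.0218, 0.0698]
ft_force: [-0.1, -0.3, -1.5]
grip_width: 0.0083
```

```bash
python3 -c "
from h import *
go(.4788,.0222,.045)
z=observe()['position'][2]+.018
for n in('top','side'): rim(snap(n,n+'9'),(.534,.0),z,.046,.01)"
```

```text
t 20.9 pos [0.4813 0.0218 0.0698] yaw 160.34 delta tool [ 0.0025 -0.0004  0.0248] w 0.0083 F [-0.1 -0.3 -1.5] q [-12.  28. 100.  -0.  52. -82.]
144 centre [0.536  0.0008] res 0.0013 tilt deg [-0.9 -0. ] z 0.0872
188 centre [0.5347 0.0032] res 0.0014 tilt deg [2.3 2.8] z 0.0856
```

To row units: 0.01 m is 0.2, 0.0011 m is 0.022.

Request:
drive_effector(offsets={"x":[0.022,0,0,0],"y":[0,0,0,0],"z":[0.2,0.14,0.06,0],"spin":[0,0,0,0],"finger_gap":[0,0,0,0]}, only="ft_f|posi|width")

```text
position: [0.4798, 0.0228, 0.0488]
ft_force: [0.2, -0.1, -2.5]
grip_width: 0.0084
```

Request:
drive_effector(offsets={"x":[0,0,0],"y":[0,0,0],"z":[0.02,0.02,0],"spin":[0,0,0],"finger_gap":[0,0,0]}, only="ft_f|posi")

```text
position: [0.4801, 0.0227, 0.0473]
ft_force: [-0.1, -0.1, -0.6]
```

Request:
drive_effector(offsets={"x":[0,0],"y":[0,0],"z":[0.02,0],"spin":[0,0],"finger_gap":[0,0]}, only="ft_f|posi")

```text
position: [0.48, 0.0228, 0.0463]
ft_force: [0.5, 0.0, -2.7]
```

To row units: 0.001 m is 0.02.

Request:
drive_effector(offsets={"x":[0,0],"y":[0,0],"z":[0.02,0],"spin":[0,0],"finger_gap":[0,0]}, only="ft_f|posi")

```text
position: [0.4801, 0.0227, 0.0453]
ft_force: [-0.6, 0.3, -0.7]
```

To row units: 0.001 m is 0.02.

Request:
drive_effector(offsets={"x":[0,0],"y":[0,0],"z":[0.02,0],"spin":[0,0],"finger_gap":[0,0]}, only="ft_f|posi")

```text
position: [0.48, 0.0228, 0.0451]
ft_force: [-4.5, 0.3, 9.3]
```

Request:
drive_effector(offsets={"x":[0,0,0,0],"y":[0,0,0,0],"z":[0,0,0,0],"spin":[0,0,0,0],"finger_gap":[0.02,0.03,0.045,0.045]}, only="ft_f|posi|width")

```text
position: [0.4801, 0.0227, 0.0443]
ft_force: [-0.0, -0.8, -0.8]
grip_width: 0.0453
```

Request:
drive_effector(offsets={"x":[0,0,0,0,0,0.8,0.8,0],"y":[0,0,0,0,0,0,0,0],"z":[-0.2,-0.6,-0.6,-0.6,-0.6,0,0,0],"spin":[0,0,0,0,0,0,0,0],"finger_gap":[0.045,0.045,0.045,0.045,0.045,0.045,0.045,0.045]}, only="ft_f|posi")

```text
position: [0.4005, 0.051, 0.1748]
ft_force: [-0.5, -0.6, -0.2]
```

```bash
python3 -c "
from h import *
go(0,0,0)
for n in('top','side'):
    im=snap(n,n+'10');rim(im,(.534,.002),.065,.046)
    rim(im,(.5457,-.1994),.09,.042)
cv2.imwrite('pics/c10.png',np.hstack([cv2.resize(cv2.imread('pics/side10.png')[130:310,270:510],(400,300)),cv2.resize(cv2.imread('pics/top10.png')[220:370,240:440],(400,300))]))"
```

```text
t 23.4 pos [0.4005 0.051  0.1748] yaw 160.46 delta tool [ 0.36   -0.182   0.1758] w 0.0451 F [-0.5 -0.6 -0.2] q [-10.  12. 103.   0.  65. -80.]
269 centre [0.5359 0.0015] res 0.0016 tilt deg [-0.2 -0.2] z 0.0637
140 centre [ 0.5463 -0.199 ] res 0.0015 tilt deg [ 0.5 -0.1] z 0.0887
277 centre [0.5339 0.0044] res 0.0017 tilt deg [0.5 0.6] z 0.0641
138 centre [ 0.5444 -0.1961] res 0.0018 tilt deg [-0.1 -0.3] z 0.0892
```

View pics/c10.png

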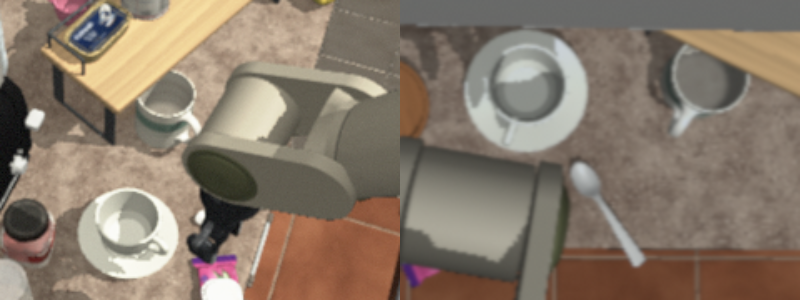

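The wide cup stands upright, centred in its well (side crop (128,220), top crop (528,85)). Next the mug.

To row units: 6.48 degrees / 90 = 0.072.

Request:
drive_effector(offsets={"x":[0,0,0],"y":[0,0,0],"z":[0,0,0],"spin":[0.072,0.072,0],"finger_gap":[0.06,0.06,0.06]}, quiet=true)

```text
ok
```

Request:
drive_effector(offsets={"x":[-0.388,-0.388,-0.388,-0.388,-0.388,-0.388,-0.388,-0.388,-0.388,-0.388],"y":[-0.264,-0.264,-0.264,-0.264,-0.264,-0.264,-0.264,-0.264,-0.264,-0.264],"z":[0,0,0,0,0,0,0,0,0,0],"spin":[0,0,0,0,0,0,0,0,0,0],"finger_gap":[0.06,0.06,0.06,0.06,0.06,0.06,0.06,0.06,0.06,0.06]}, quiet=true)

```text
ok
```

Request:
drive_effector(offsets={"x":[0,0],"y":[0,0],"z":[0,0],"spin":[0,0],"finger_gap":[0.06,0.06]}, quiet=true)

```text
ok
```

```bash
python3 -c "
from h import *
go(.493,-.1643,.055);snap('wrist','w11')
cv2.imwrite('pics/w11c.png',cv2.imread('pics/w11.png')[130:430,120:520])"
```

```text
t 25.1 pos [ 0.4972 -0.1664  0.174 ] yaw 147.5 delta tool [ 0.0046 -0.0005  0.119 ] w 0.0595 F [ 0.4 -0.3  1.3] q [-31.  23.  86.   0.  71. -89.]
```

View pics/w11c.png

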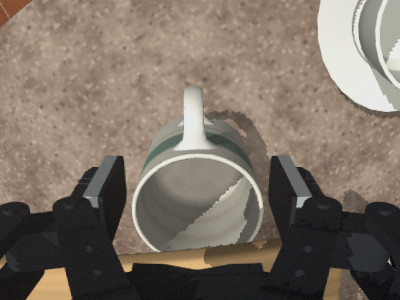

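The handle (194,120) is centred between the fingers (123 and 272). I descend, grip and draw.

To row units: 0.025 m is 0.5, 0.02 m is 0.4.

Request:
drive_effector(offsets={"x":[0.092,0,0,0,0,0,0],"y":[-0.01,0,0,0,0,0,0],"z":[0.4,0.5,0.5,0.5,0.32,0.16,0],"spin":[0,0,0,0,0,0,0],"finger_gap":[0.06,0.06,0.06,0.06,0.06,0.06,0.06]}, only="ft_f|posi")

```text
position: [0.4927, -0.1634, 0.0549]
ft_force: [0.9, -0.8, 0.3]
```

Request:
drive_effector(offsets={"x":[0,0,0,0,0,0,0],"y":[0,0,0,0,0,0,0],"z":[0,0,0,0,0,0,0],"spin":[0,0,0,0,0,0,0],"finger_gap":[0.04,0.02,0.0,0.0,0.0,0.0,0]}, force=80, only="ft_f|posi|width|gripper")

```text
position: [0.4933, -0.1643, 0.0564]
ft_force: [-1.0, -0.3, 5.7]
grip_width: 0.0181
gripper_force: 75.4
```

To row units: 0.01 m is 0.2, 0.005 m is 0.1.

Request:
drive_effector(offsets={"x":[0.1,0.2,0.2,0.2,0.2,0.2,0.1,0],"y":[0,0,0,0,0,0,0,0],"z":[0,0,0,0,0,0,0,0],"spin":[0,0,0,0,0,0,0,0],"finger_gap":[0,0,0,0,0,0,0,0]}, only="ft_f|posi|width")

```text
position: [0.4419, -0.1314, 0.0561]
ft_force: [0.8, -0.7, 10.1]
grip_width: 0.018
```

Request:
drive_effector(offsets={"x":[0,0,0,0,0,0,0,0,0],"y":[0,0,0,0,0,0,0,0,0],"z":[-0.2,-0.4,-0.4,-0.4,-0.4,-0.4,-0.2,0,0],"spin":[0,0,0,0,0,0,0,0,0],"finger_gap":[0,0,0,0,0,0,0,0,0]}, only="ft_f|posi|width")

```text
position: [0.4416, -0.1312, 0.1744]
ft_force: [-0.8, 0.0, -3.3]
grip_width: 0.0181
```

```bash
python3 -c "
from h import *
go(.4612,.2068,.175)
p=observe()['position']
for n in('top','side'): rim(snap(n,n+'12'),(p[0]+.0523,p[1]-.0333),p[2]+.034,.042,.01)"
```

```text
t 28.2 pos [ 0.4416 -0.1312  0.1744] yaw 147.43 delta tool [ 1.654e-01  2.954e-01 -2.000e-04] w 0.0181 F [-0.8  0.  -3.3] q [-31.  18.  95.   0.  67. -89.]
94 centre [ 0.499 -0.167] res 0.001 tilt deg [-1.3  0.7] z 0.2056
173 centre [ 0.4975 -0.1636] res 0.0014 tilt deg [-0.1  0.8] z 0.2046
```

To row units: 0.0245 m is 0.49, 0.0141 m is 0.282.

Request:
drive_effector(offsets={"x":[0.094,0.188,0.282,0.282,0.282,0.282,0.282,0.282,0.282],"y":[0.16,0.326,0.49,0.49,0.49,0.49,0.49,0.49,0.49],"z":[0,0,0,0,0,0,0,0,0],"spin":[0,0,0,0,0,0,0,0,0],"finger_gap":[0,0,0,0,0,0,0,0,0]}, only="ft_f|posi|width")

```text
position: [0.4521, 0.0958, 0.1748]
ft_force: [1.1, -0.9, -3.0]
grip_width: 0.0181
```

Request:
drive_effector(offsets={"x":[0.282,0.282,0.282,0.188,0.094,0,0,0,0,0],"y":[0.49,0.49,0.49,0.326,0.164,0,0,0,0,0],"z":[0,0,0,0,0,0.4,0.6,0.4,0,0],"spin":[0,0,0,0,0,0,0,0,0,0],"finger_gap":[0,0,0,0,0,0,0,0,0,0]}, only="ft_f|posi|width")

```text
position: [0.4581, 0.2069, 0.1056]
ft_force: [-0.2, -0.1, -2.8]
grip_width: 0.0184
```

```bash
python3 -c "
from h import *
go(.4568,.2076,.062)
z=observe()['position'][2]+.034
for n in('top','side'): rim(snap(n,n+'13'),(.5135,.1735),z,.042,.01)"
```

```text
t 30.2 pos [0.4581 0.2069 0.1056] yaw 147.41 delta tool [ 0.0015 -0.0001  0.0436] w 0.0184 F [-0.2 -0.1 -2.8] q [ 11.  27.  94.  -0.  59. -47.]
151 centre [0.5145 0.1693] res 0.0012 tilt deg [-0.1 -0.8] z 0.1365
163 centre [0.514  0.1746] res 0.0012 tilt deg [0.6 0.6] z 0.1366
```

```bash
python3 - <<'E'
from h import *
for n,(u,v) in(('top',(229,271)),('side',(331,339))):
    im=np.load(f'pics/{n}0.npz');h=cv2.cvtColor(im['pixels'],cv2.COLOR_RGB2HSV)
    roi=np.zeros((480,640),np.uint8);cv2.circle(roi,(u,v),36,255,-1)
    m=cv2.inRange(h,(4,110,60),(18,255,255))&roi
    c=max(cv2.findContours(m,0,1)[0],key=cv2.contourArea)
    c=cv2.convexHull(c)[:,0].astype(float)
    K=im['K'];T=np.linalg.inv(im['extrinsics']);d=np.c_[(c-K[:2,2])/K[0,0],np.ones(len(c))]@T[:3,:3].T
    p=(T[:3,3]+d*((.010-T[2,3])/d[:,2])[:,None])[:,:2]
    f=least_squares(lambda s:np.linalg.norm(p-s[:2],axis=1)-s[2],[.51,.17,.059]);print(n,f.x.round(4),np.abs(f.fun).max().round(4))
E
```

```text
top [0.5149 0.1729 0.058 ] 0.0009
side [0.5138 0.1741 0.0585] 0.0007
```

To row units: 0.015 m is 0.3, 0.0013 m is 0.026.

Request:
drive_effector(offsets={"x":[0.016,0,0,0,0],"y":[0.026,0,0,0,0],"z":[0.3,0.26,0.14,0.06,0],"spin":[0,0,0,0,0],"finger_gap":[0,0,0,0,0]}, only="ft_f|posi|width")

```text
position: [0.4582, 0.2085, 0.0677]
ft_force: [-0.1, 0.4, -2.7]
grip_width: 0.0179
```

Request:
drive_effector(offsets={"x":[0,0,0],"y":[0,0,0],"z":[0.02,0.02,0],"spin":[0,0,0],"finger_gap":[0,0,0]}, only="ft_f|posi")

```text
position: [0.4581, 0.2085, 0.0655]
ft_force: [-0.1, 0.5, -2.3]
```

Request:
drive_effector(offsets={"x":[0,0],"y":[0,0],"z":[0.02,0],"spin":[0,0],"finger_gap":[0,0]}, only="ft_f|posi")

```text
position: [0.458, 0.2084, 0.0643]
ft_force: [-0.0, -0.7, -3.2]
```

To row units: 0.001 m is 0.02.

Request:
drive_effector(offsets={"x":[0,0],"y":[0,0],"z":[0.02,0],"spin":[0,0],"finger_gap":[0,0]}, only="ft_f|posi")

```text
position: [0.4579, 0.2085, 0.0632]
ft_force: [-0.1, 0.3, -3.3]
```

Request:
drive_effector(offsets={"x":[0,0],"y":[0,0],"z":[0.02,0],"spin":[0,0],"finger_gap":[0,0]}, only="ft_f|posi")

```text
position: [0.458, 0.2085, 0.0625]
ft_force: [-2.1, 0.2, 0.6]
```

Careful with the scale: shifts go in shares of 50 mm and turns go in shares of pi/2 rad. That gives: 0.001 m is 0.02.

Request:
drive_effector(offsets={"x":[0,0],"y":[0,0],"z":[0.02,0],"spin":[0,0],"finger_gap":[0,0]}, only="ft_f|posi")

```text
position: [0.4579, 0.2086, 0.0623]
ft_force: [-5.3, -1.0, 11.6]
```

Request:
drive_effector(offsets={"x":[0,0,0,0],"y":[0,0,0,0],"z":[0,0,0,0],"spin":[0,0,0,0],"finger_gap":[0.03,0.045,0.06,0.06]}, only="ft_f|posi|width")

```text
position: [0.4581, 0.2084, 0.0613]
ft_force: [-0.1, -0.3, -0.1]
grip_width: 0.0597
```

Request:
drive_effector(offsets={"x":[0,0,0,0,0,0.8,0.6,0,0,0],"y":[0,0,0,0,0,-0.6,-0.8,-0.8,-0.8,0],"z":[-0.2,-0.6,-0.6,-0.6,-0.6,0,0,0,0,0],"spin":[0,0,0,0,0,0,0,0,0,0],"finger_gap":[0.06,0.06,0.06,0.06,0.06,0.06,0.06,0.06,0.06,0.06]}, only="ft_f|posi")

```text
position: [0.3159, 0.1178, 0.1919]
ft_force: [0.7, 0.1, -0.3]
```

```bash
python3 -c "
from h import *
go(0,0,0)
for n in('top','side'):
    im=snap(n,n+'14')
    rim(im,(.5143,.1735),.096,.042);rim(im,(.534,.002),.065,.046);rim(im,(.4478,.3625),.057,.031)
cv2.imwrite('pics/c14.png',np.hstack([cv2.resize(cv2.imread('pics/side14.png')[200:480,200:480],(400,400)),cv2.resize(cv2.imread('pics/top14.png')[180:400,80:360],(400,314)+()) if 0 else cv2.resize(cv2.imread('pics/top14.png')[180:400,100:320],(400,400))]))"
```

```text
t 33.3 pos [0.3159 0.1178 0.1919] yaw 147.27 delta tool [ 0.2021 -0.2698  0.192 ] w 0.06 F [ 0.7  0.1 -0.3] q [  0.   4. 110.  -0.  66. -57.]
210 centre [0.5132 0.1727] res 0.0017 tilt deg [-0.2 -0. ] z 0.0943
269 centre [0.5359 0.0015] res 0.0017 tilt deg [ 0.5 -0.2] z 0.064
196 centre [0.4478 0.361 ] res 0.0017 tilt deg [ 1.1 -0.6] z 0.0547
241 centre [0.5111 0.1757] res 0.0018 tilt deg [-0.1 -0.1] z 0.0951
272 centre [0.5339 0.0045] res 0.0017 tilt deg [0.  0.1] z 0.0642
229 centre [0.4462 0.3638] res 0.0015 tilt deg [1.4 0.2] z 0.0559
```

View pics/c14.png

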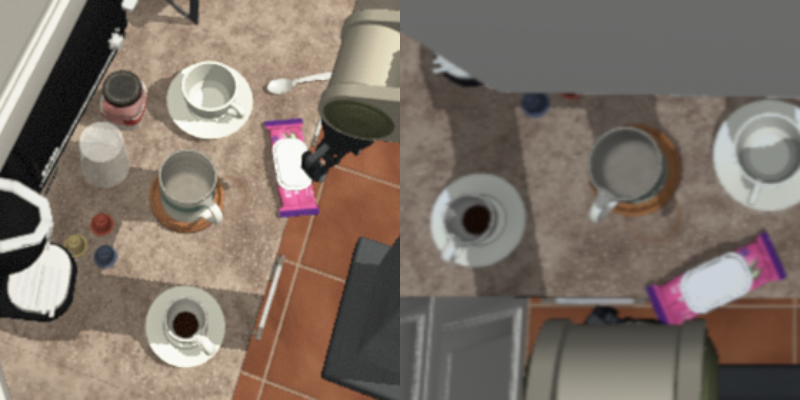

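All three cups stand upright and level in their places: mug at side crop (187,185), wide cup at (210,92), espresso cup at (185,325). The gripper is clear, so I hand the job in.

```bash
python3 -c "
from rig import close_job
print(close_job())"
```

```text
the job is handed in; nothing more can be done
None
```

I drew all three cups forward and set each upright in its place (espresso cup, then wide cup, then mug) in about 33 s of the 120 s, and handed the job in; the final camera check showed them level and centred with the gripper clear, and no verdict came back.

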